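# Index the slide turntable to its next station

### The job

Gently pull up the sprung index pin of the slide turntable, turn the table counter-clockwise (seen from above) and let the pin drop fully home in the next hole of the index ring, without skipping it. Find the hole by feel: never lean hard on the pin or fling the table round. Leave the jar, slide box and tray where they stand.

Things in the scene. Friction and masses are not known exactly. Their poses are not given: they have to be found in the camera images.
- axis (a point): Point on the turntable's upright axis at table height; z up, x and y turn with the fixed grey foot (284 mm across, 30 mm high). On the foot lies the index ring (200 to 260 mm across, top at 42 mm), above it the aluminium rotor (176 mm across) with three slide racks up to 114 mm high and a flat arm (34 mm wide, top at 56 mm) that bears the index plunger.
- knob (a point): Centre, half-way up, of the plunger's black upright cylindrical knob: 28 mm across, 34 mm tall, centre 91 mm above the table when home, 115 mm from the axis. Pulls straight up to 16 mm against a spring (6 N at first, 10 N at the top), springs back by itself. 17 mm free below it to the arm, but for a 20 mm thick sleeve; racks over 50 mm away.
- pin: Steel pin under the knob, fixed to it, 8 mm thick, round end. Origin on its centre line, at table height when home. Home, it reaches 8 mm down into the ring; on the ring's top between holes it stands 8 mm up. Its sides bear on the hole's edges when the table is pushed with the pin in: keep that under 25 N.
- hole_mark (a point): Nominal next hole on the ring's top, 115 mm from the axis, 50 degrees (0.873 rad) past the nominal start; a tick on the foot's rim shows it. Fixed to the foot. The real hole is on this circle up to 11.5 mm (0.1 rad) before or after it: the ring's clocking differs each time and is not measured. It is 11 mm wide along the circle (1.5 mm play each side). A further hole, unwanted, is 50 degrees on.
- plunger (a joint): Height of knob and pin above home, in m: 0 home, 0.008 resting on the ring between holes, 0.016 fully out.
- carousel (a joint): Turn of the rotor in rad, counter-clockwise from above positive, 0 the nominal start. It starts with the pin home in the ring's long parking slot (42 mm along the circle), where it can swing a little. The rotor drags about 1 N at the knob, 1 to 2 N more when the pin slides on the ring, and stays where it is left.
- jar_mid (a point): Middle (42 mm up) of a loose amber glass jar, 60 mm across and 85 mm high; leave alone.
- mailer_mid (a point): Middle (11 mm up) of a loose grey flat slide box 85 x 32 x 22 mm; leave alone.
- tray_mid (a point): Middle (17 mm up) of a loose white divided tray 100 x 90 x 35 mm; leave alone.

How it is judged:
By the outcome, as a careful person would: the job done as asked, in the order asked, and still so for the second after the job is handed in, with the robot touching nothing.
It also fails if it takes over 38 s, if anything falls off the work surface, if the arm or the gripper's body presses on something with over 40 N, if the wrist force passes 120 N, or if a joint passes its speed limit or range.

### The arm

A 7-joint arm with a two-finger parallel gripper is mounted at the origin on the work surface. World frame = base frame: x ahead of the robot, y to its left, z up, the work surface at z = 0. Lengths are in m, angles in rad, forces in N, time in s.
With the tool pointing down it reaches from about 0.425 to 0.975 m from the base axis. Payload 16.7 kg.
Tool frame: the origin (TCP) lies midway between the tips of the shut fingers; the grasp point (between the pads) lies 19 mm behind it; y points along the fingers, x is the direction in which the jaws open and shut, and the axes are right-handed (so a half turn about y gives the same grasp; the last joint's range is limited). The gripper opens to 85 mm and grips with 20 to 120 N. Pads are 22 mm wide; open, the fingers measure 114 mm over their backs; the gripper's body (76 mm by 85 mm) begins 54 mm behind the grasp point. The pads swing forward as they close: fully open they stand 13 mm farther back than shut.
Start: joints at [-1.325, 0.426, 0.074, 1.606, -0.034, 1.111, -0.067], TCP at [0.26, 0.623, 0.198] pointing down, gripper open.
Joint ranges: [-2.85, 2.85], [-0.5, 2.14], [-1.23, 1.37], [0.21, 2.46], [-1.02, 4.16], [0.16, 2.05], [-2.73, 2.73]. Speed limits (rad/s): [1.89, 1.89, 2.39, 2.39, 3.01, 3.01, 3.01].

### API

Orientations are given as a unit quaternion [x, y, z, w].
In Python, from station import env gives the robot as it stands.
- The arm moves only by the tool jog_arm, never from a script. Its argument "targets" is a list that holds one entry, the list of rows, each a list of 6 numbers: the shift along the tool's x, y, z each as a share of 0.025 m, from -1 to 1, then the turn, a rotation vector about the tool's x, y, z each as a share of 0.08 rad, from -1 to 1. A call has 1 to 10 rows; each row shifts and turns the commanded pose from where the row before left it, along the tool's axes as they then stand; what a row does not reach is not made up. A row lasts 1/10 s, in which the tool goes at most 50 mm and 8.59 degrees, less where a joint would pass 70% of its speed; a pose out of reach is approached as far as the arm can. A call with a number of a shift or a turn outside -1 to 1 is refused whole. A call with a gripper value outside its range is refused whole. "jaw" is the closure, from -1 (fully open) to 1 (shut), so that 0 is half open, set as the call begins (left out, the last holds). The fingers move at their own pace and stop on an object; "grip_force" is the grip in N (left out, the last holds). Time passes only in rows, so rows that do not move let the fingers close. It gives the time, the measured TCP pose, the force and the opening at its end, in the units of the state.
- env.get_state(): the state, without advancing time (a new reading comes with each control period).
- env.read_camera(name): name is "side" or "top" or "wrist"; returns a dict with "color" (400x640x3 uint8, blue, green, red), "intrinsics" (3x3 intrinsics, pixels), "rvec" (rotation vector, rad) and "tvec" (3), from world to camera coordinates, as OpenCV has them. Camera axes: x right, y down, z forward; pixel columns grow to the right and rows downward; lengths in m; the calibration is good to about 2 mm. A picture is of the moment at which its call begins. There is no depth.
- env.sign_off(): hands the job in, once; it reports no verdict.
The state is a dict: "clock": time; "joint_pos": joint angles; "joint_velocities": joint speeds; "tau": joint torques, N m; "tool_pos": TCP position; "orientation": TCP orientation; "wrist_force": force on the tool from outside, world axes, zero at the start; "ft_torque": the same for the moment, N m; "finger_gap": finger opening in m.
Only numpy, scipy, OpenCV 4.12 (cv2) and the standard library are available. Lean on these libraries where they do the work, as an engineer would, in place of code of your own. Each camera call takes 0.05 s, during which the arm holds its last target.

## Working session

There is one attempt and no reset: what is moved stays moved. The work goes in short steps, Python scripts to look and compute and a tool call to move; the robot and the scene stay as the last step left them, time stands still between calls to the robot, and variables do not carry over. Pictures are saved under pics/ and viewed, and the job is handed in when it is done.

Besides the shell and the picture viewer there is one more tool, called after "Call:" as name([rows], argument=value, ...), one row to a line, values as JSON. jog_arm: Moves the arm, as the interface text tells. Its arguments: {"type":"object","properties":{"targets":{"type":"array","items":{"type":"array","items":{"type":"array","items":{"type":"number","minimum":-1,"maximum":1}}}},"jaw":{"type":"number"},"grip_force":{"type":"number"}},"required":["targets"]}

```bash
mkdir -p pics; ls; python3 - <<'E'
from station import env
import cv2
s=env.get_state(); print(s)
for n in ["side","top","wrist"]:
    c=env.read_camera(n); cv2.imwrite(f"pics/{n}0.png",c["color"]); print(n,c["intrinsics"],c["rvec"],c["tvec"])
E
```

```text
pics
{'clock': 0.0, 'joint_pos': array([-1.3254778 ,  0.42675016,  0.07386791,  1.60662011, -0.03413732,
        1.11078983, -0.06711284]), 'joint_velocities': array([-0.00195615, -0.00017318, -0.00024871, -0.00031252, -0.00018752,
       -0.00076588,  0.00022886]), 'tau': array([ 1.45306690e-04, -9.49835515e+01,  3.76107842e+00, -4.63494086e+01,
        1.94126868e-02,  1.05901418e-02, -6.35428307e-06]), 'tool_pos': array([0.25948606, 0.62263632, 0.19729323]), 'orientation': array([ 0.58864593,  0.39183154, -0.39257141, -0.58809158]), 'wrist_force': array([0.157621  , 0.1898156 , 0.11927226]), 'ft_torque': array([-0.02120853,  0.00211032, -0.02531763]), 'finger_gap': 0.08526830491199332}
side [[426.63140342   0.         323.28978137]
 [  0.         426.63140342 203.81865562]
 [  0.           0.           1.        ]] [ 2.36956609 -0.23383614  0.12204276] [-0.5661165  0.1152005  0.9844208]
top [[385.78124084   0.         315.36314618]
 [  0.         385.78124084 197.91463239]
 [  0.           0.           1.        ]] [ 2.15538329 -2.13474983  0.17240496] [-0.03021721  0.55297569  1.00076074]
wrist [[277.1587315    0.         321.50801478]
 [  0.         277.1587315  203.34135795]
 [  0.           0.           1.        ]] [-2.42559159 -1.62019115 -0.21032661] [-0.67510275 -0.03439299  0.37758785]
```

View pics/side0.png

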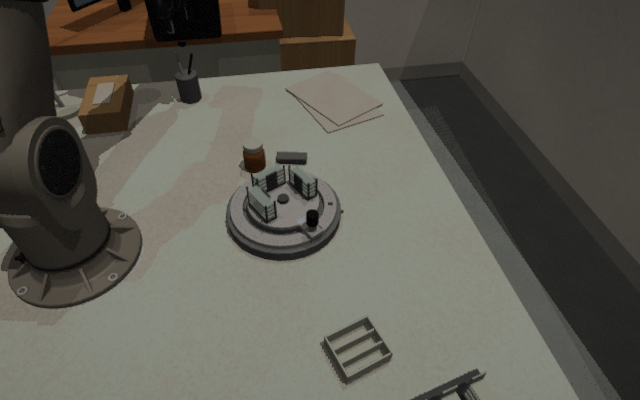

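View pics/top0.png

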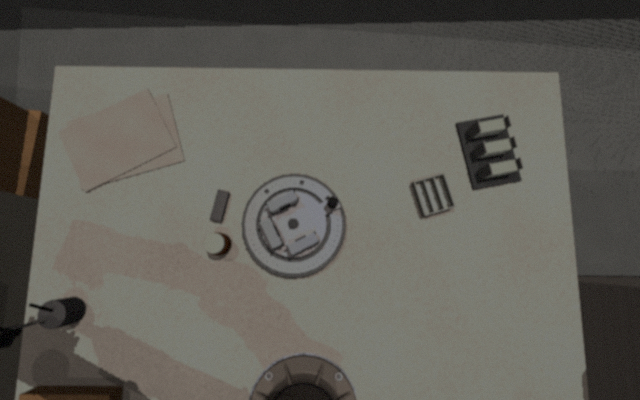

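View pics/wrist0.png

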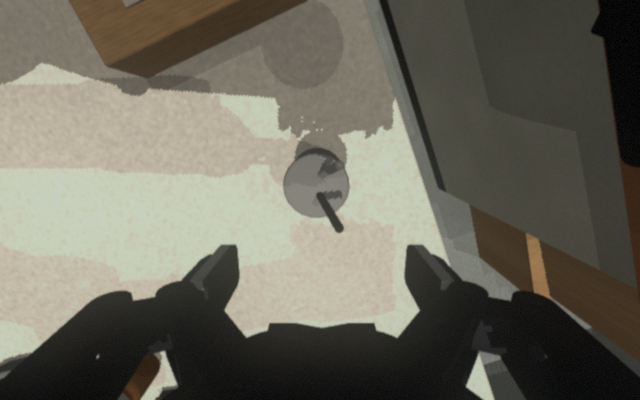

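```bash
cat > h.py <<'E'
import numpy as np, cv2
from scipy.spatial.transform import Rotation as Ro
def proj(c,P):
    return cv2.projectPoints(np.array(P,float).reshape(-1,3),c["rvec"],c["tvec"],c["intrinsics"],None)[0].reshape(-1,2)
def ray(c,uv):
    R=cv2.Rodrigues(np.array(c["rvec"],float))[0]; t=np.array(c["tvec"]).ravel()
    d=R.T@np.linalg.inv(c["intrinsics"])@np.array([uv[0],uv[1],1.]); return -R.T@t, d
def onplane(c,uv,z):
    o,d=ray(c,uv); return o+d*(z-o[2])/d[2]
def tri(c1,u1,c2,u2):
    o1,d1=ray(c1,u1);o2,d2=ray(c2,u2)
    s=np.linalg.lstsq(np.c_[d1,-d2],o2-o1,rcond=None)[0]
    a=o1+d1*s[0];b=o2+d2*s[1]; return (a+b)/2,np.linalg.norm(a-b)
E
python3 - <<'E'
from station import env
from h import *
t=env.read_camera("top"); s=env.read_camera("side")
for c in (t,s): print(ray(c,(320,200))[0], proj(c,[[0,0,0],[.26,.623,.2],[.5,0,0],[.5,.3,0]]))
np.save("cams.npy",np.array([t,s],dtype=object),allow_pickle=True)
a=cv2.convertScaleAbs(t["color"][160:290,190:370],alpha=1.8); cv2.imwrite("pics/tz.png",cv2.resize(a,None,fx=4.4,fy=4.4,interpolation=2))
a=cv2.convertScaleAbs(s["color"][130:260,210:360],alpha=1.5); cv2.imwrite("pics/sz.png",cv2.resize(a,None,fx=4.5,fy=4.5,interpolation=2))
E
```

```text
[ 0.3940585  -0.01809016  1.07359578] [[303.71477422 411.08011779]
 [ 16.73659839 317.15000506]
 [306.15265635 218.99386336]
 [198.49297835 217.94289695]]
[ 0.4166861  -0.6970334   0.80209756] [[ 77.94442206 253.7446142 ]
 [180.80608757  39.75567275]
 [292.48529026 223.35490078]
 [276.81447401 148.35032255]]
```

View pics/tz.png

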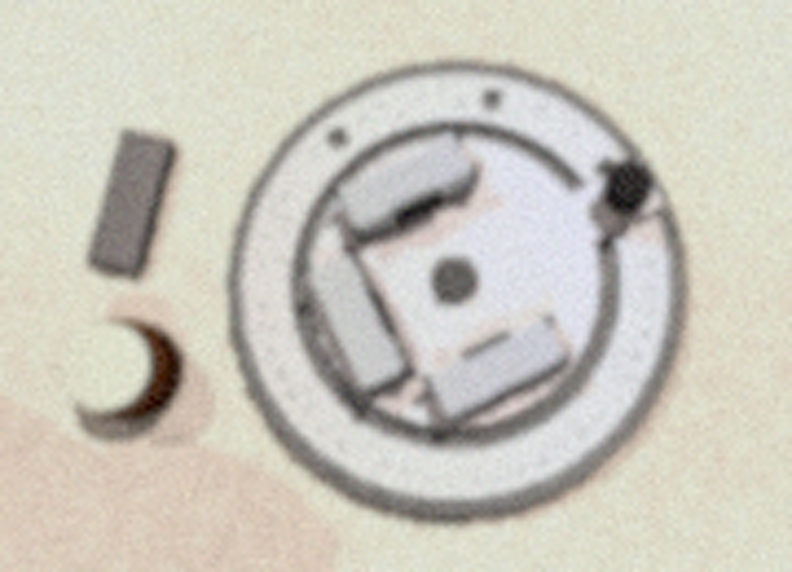

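View pics/sz.png

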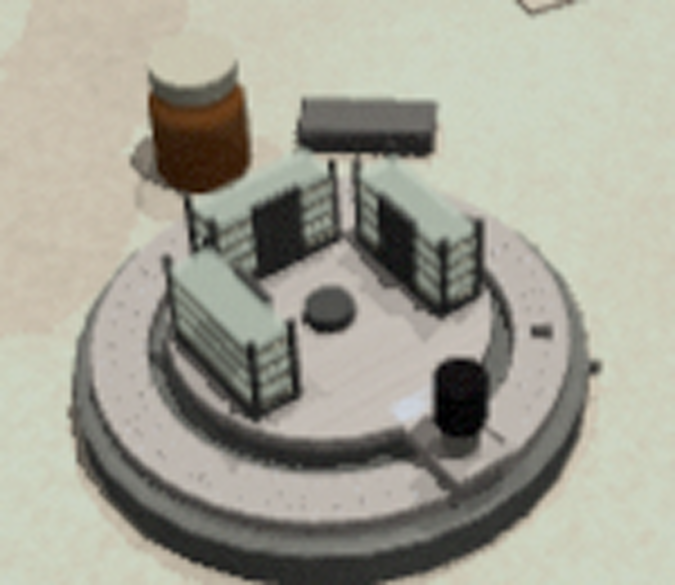

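```bash
python3 - <<'E'
from h import *
t,s=np.load("cams.npy",allow_pickle=True)
def blob(c,x,y,r,th):
    g=cv2.cvtColor(c["color"],cv2.COLOR_BGR2GRAY).astype(float)[y-r:y+r+1,x-r:x+r+1]
    w=np.clip(np.median(g)-th-g,0,None); Y,X=np.mgrid[-r:r+1,-r:r+1]
    return np.array([x+(w*X).sum()/w.sum(), y+(w*Y).sum()/w.sum()]),w.sum()
z=.042
h1,_=blob(t,302,182,4,8); h2,_=blob(t,267,191,4,8)
# side: (541,331)/4.5+(210,130)
h1s,_=blob(s,330,203,4,15)
H1=onplane(t,h1,z);H2=onplane(t,h2,z);H1s=onplane(s,h1s,z)
print(h1,h2,h1s,H1,H2,H1s, "chord",np.linalg.norm(H1-H2), "tri",tri(t,h1,s,h1s))
# axis from two holes: chord 97.2, centre to the robot side
m=(H1+H2)/2; d=(H1-H2)/np.linalg.norm(H1-H2); n=np.array([-d[1],d[0],0]); 
for sg in(1,-1):print("ax",m+sg*n*np.sqrt(.115**2-(np.linalg.norm(H1-H2)/2)**2))
# knob: black mask
for c,nm,box in((t,"t",(320,190,350,215)),(s,"s",(300,205,325,232))):
    x0,y0,x1,y1=box; g=cv2.cvtColor(c["color"],cv2.COLOR_BGR2GRAY)[y0:y1,x0:x1]
    m_=(g<(45 if nm=='t' else 40)).astype(np.uint8); k,l,st,ce=cv2.connectedComponentsWithStats(m_)
    i=1+np.argmax(st[1:,4]); print(nm,st[i],ce[i]+[x0,y0]); print(g.min())
    if nm=='t': kt=ce[i]+[x0,y0]; 
    else: ks=ce[i]+[x0,y0]
print("knob",tri(t,kt,s,ks), onplane(t,kt,.095),onplane(s,ks,.093))
# foot outline
g=cv2.cvtColor(t["color"],cv2.COLOR_BGR2GRAY); print(g[225,236:262],g[225,335:355])
pts=[]
gb=cv2.GaussianBlur(g,(3,3),0)
for a in np.linspace(0,2*np.pi,180,endpoint=False):
    rr=np.arange(44,60,.25); xs=(294+rr*np.cos(a)).astype(np.float32);ys=(225+rr*np.sin(a)).astype(np.float32)
    v=cv2.remap(gb,xs[None],ys[None],1)[0].astype(float); gr=v[4:]-v[:-4]; i=np.argmax(gr[::-1]); i=len(gr)-1-i
    pts.append([xs[i+2],ys[i+2]])
pts=np.array(pts,np.float32)
P=np.array([onplane(t,p,0.015)[:2] for p in pts])
P30=np.array([onplane(t,p,0.0)[:2] for p in pts])
for Q in(P,P30):
    x=Q
    for _ in range(4):
        A=np.c_[2*x,np.ones(len(x))];q=np.linalg.lstsq(A,(x**2).sum(1),rcond=None)[0];r=np.sqrt(q[2]+q[0]**2+q[1]**2)
        e=np.hypot(*(x-q[:2]).T)-r; x=x[abs(e)<2*e.std()]
    print("foot",q[:2],r,len(x),e.std())
E
```

```text
[301.38315789 181.98105263] [266.66064982 191.19133574] [329.903177   203.26172466] [0.59682208 0.01355234 0.042     ] [0.57040911 0.10726162 0.042     ] [0.59653371 0.01142864 0.042     ] chord 0.0973605411771967 tri (array([0.59718631, 0.01362788, 0.03965423]), np.float64(0.00019021525146224714))
ax [0.68389672 0.08867229 0.042     ]
ax [0.48333447 0.03214167 0.042     ]
t [ 8  7 10 12 90] [331.94444444 202.41111111]
9
s [  6   5  13  21 193] [311.94300518 218.96891192]
0
knob (array([ 0.53597676, -0.06774549,  0.08345266]), np.float64(0.0008137642602895101)) [ 0.53391558 -0.06715335  0.095     ] [ 0.53479875 -0.07606569  0.093     ]
[123 120 117 119 114  96  75  76  91 111 114 121 121 123 123 121 124 122
 123 109  84  65  71  66  80  92] [122 121 118 118 121 123 112  94  78  72  78  94 115 117 120 120 116 118
 120 117]
foot [0.48220638 0.03472513] 0.1446819357971949 153 0.0007937739247748198
foot [0.48345541 0.0354735 ] 0.1467320375285569 153 0.0008050214747092673
```

```bash
python3 - <<'E'
from station import env
from h import *
s=env.get_state(); R=Ro.from_quat(s["orientation"]).as_matrix(); print(R.round(3)); 
w=env.read_camera("wrist"); o=ray(w,(320,200))[0]; print("cam",o,R.T@(o-s["tool_pos"]), s["clock"])
print("yaw x",np.degrees(np.arctan2(R[1,0],R[0,0])))
for tgt in ([.48,.40,.20],[.535,-.069,.20]): print(R.T@(np.array(tgt)-s["tool_pos"])/.025)
E
```

```text
[[ 0.385 -0.    -0.923]
 [ 0.923 -0.001  0.385]
 [-0.001 -1.    -0.   ]]
cam [0.19982854 0.64866546 0.37305853] [ 0.00072479 -0.1753781   0.06507239] 0.25
yaw x 67.37333725451991
[ -4.83633168  -0.08961854 -11.56797974]
[-21.30600082  -0.07956844 -20.81608751]
```

Call:
jog_arm([
  [[-0.4,0,-0.96,0,0,0],[-0.4,0,-0.96,0,0,0],[-0.4,0,-0.96,0,0,0],[-0.4,0,-0.96,0,0,0],[-0.4,0,-0.96,0,0,0],[-0.4,0,-0.96,0,0,0],[-0.4,0,-0.96,0,0,0],[-0.4,0,-0.96,0,0,0],[-0.4,0,-0.96,0,0,0],[-0.4,0,-0.96,0,0,0]],
], jaw=-0.2, grip_force=30)

```text
clock: 1.3
tool_pos: [0.4433, 0.4376, 0.198]
orientation: [-0.588, -0.392, 0.392, 0.588]
wrist_force: [1.1, -0.2, 0.1]
finger_gap: 0.0512
```

Call:
jog_arm([
  [[-0.86,0,-0.56,0,0,0],[-0.86,0,-0.56,0,0,0],[-0.86,0,-0.56,0,0,0],[-0.86,0,-0.56,0,0,0],[-0.86,0,-0.56,0,0,0],[-0.86,0,-0.56,0,0,0],[-0.86,0,-0.56,0,0,0],[-0.86,0,-0.56,0,0,0],[-0.86,0,-0.56,0,0,0],[-0.86,0,-0.56,0,0,0]],
])

```text
clock: 2.3
tool_pos: [0.4893, 0.1851, 0.1981]
orientation: [-0.588, -0.392, 0.392, 0.588]
wrist_force: [-0.0, 0.1, 0.3]
finger_gap: 0.0513
```

Call:
jog_arm([
  [[-0.86,0,-0.56,0,0,0],[-0.86,0,-0.56,0,0,0],[-0.86,0,-0.56,0,0,0],[-0.86,0,-0.56,0,0,0],[-0.86,0,-0.56,0,0,0],[-0.86,0,-0.56,0,0,0],[-0.86,0,-0.56,0,0,0],[-0.86,0,-0.56,0,0,0],[-0.86,0,-0.56,0,0,0],[-0.86,0,-0.56,0,0,0]],
])

```text
clock: 3.3
tool_pos: [0.5358, -0.0672, 0.1981]
orientation: [0.588, 0.392, -0.392, -0.588]
wrist_force: [0.3, 0.8, 0.2]
finger_gap: 0.0513
```

Call:
jog_arm([
  [[0,0,0,0,1,0],[0,0,0,0,1,0],[0,0,0,0,1,0],[0,0,0,0,1,0],[0,0,0,0,1,0],[0,0,0,0,1,0],[0,0,0,0,1,0],[0,0,0,0,1,0],[0,0,0,0,0.8,0],[0,0,0,0,0,0]],
])

```text
clock: 4.3
tool_pos: [0.5357, -0.0662, 0.1981]
orientation: [0.688, 0.165, -0.165, -0.688]
wrist_force: [0.2, 0.6, 0.7]
finger_gap: 0.0513
```

```bash
python3 - <<'E'
from station import env
from h import *
s=env.get_state(); R=Ro.from_quat(s["orientation"]).as_matrix(); print(s["clock"],s["tool_pos"],R.round(3),s["joint_pos"].round(2),s["wrist_force"])
print("yaw x",np.degrees(np.arctan2(R[1,0],R[0,0])))
w=env.read_camera("wrist"); np.save("w1.npy",np.array([w],dtype=object)); cv2.imwrite("pics/w1.png",w["color"])
print(proj(w,[[.483,.032,.03],[.535,-.069,.108],[.597,.0136,.042]]))
E
```

```text
4.3 [ 0.53571815 -0.06615014  0.19805069] [[ 0.891  0.    -0.454]
 [ 0.454 -0.     0.891]
 [-0.    -1.    -0.   ]] [-0.47  0.22  0.55  1.93 -0.14  1.02  0.61] [0.2146183  0.58729247 0.66228576]
yaw x 26.97824734232506
[[319.10507412  88.35587133]
 [318.99982121 200.39728827]
 [398.33356303 149.17729028]]
```

View pics/w1.png

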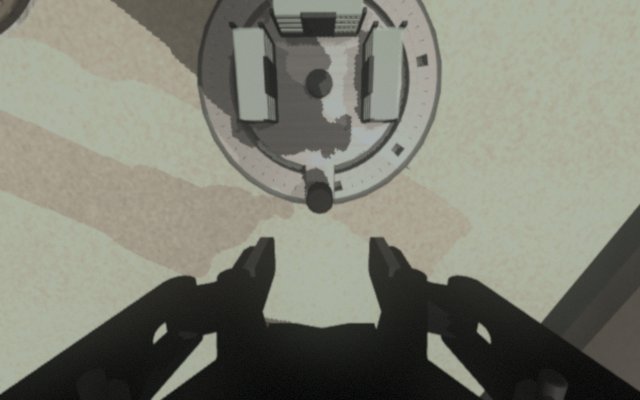

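```bash
python3 - <<'E'
from station import env
from h import *
w=np.load("w1.npy",allow_pickle=True)[0]
g=cv2.cvtColor(w["color"],cv2.COLOR_BGR2GRAY)
def ctr(box,th):
    x0,y0,x1,y1=box; m=(g[y0:y1,x0:x1]<th).astype(np.uint8); k,l,st,ce=cv2.connectedComponentsWithStats(m); i=1+np.argmax(st[1:,4]); return ce[i]+[x0,y0],st[i]
h1,a=ctr((388,140,408,160),80);h2,b=ctr((413,52,431,70),80);hub,c=ctr((303,66,336,102),60)
print(h1,a,h2,b,hub,c)
H1=onplane(w,h1,.042);H2=onplane(w,h2,.042);print(H1,H2,np.linalg.norm(H1-H2))
a=cv2.resize(cv2.convertScaleAbs(w["color"][120:230,270:430],alpha=2.),None,fx=4.8,fy=4.8,interpolation=2);cv2.imwrite("pics/w1z.png",a)
d=H2-H1;L=np.linalg.norm(d);n=np.array([-d[1],d[0],0])/L;m=(H1+H2)/2
print("ax",m+n*np.sqrt(.115**2-L*L/4),"hub@.06",onplane(w,hub,.06))
E
```

```text
[398.53846154 150.26923077] [ 8  7  6  7 26] [423.95348837  59.51162791] [ 8  3  6 10 43] [314.82816901  82.52112676] [  3   4  20  28 355]
[0.59787065 0.01262488 0.042     ] [0.57206564 0.10852501 0.042     ] 0.09931129935408108
ax [0.48480386 0.03362253 0.042     ] hub@.06 [0.47847619 0.03159276 0.06      ]
```

View pics/w1z.png

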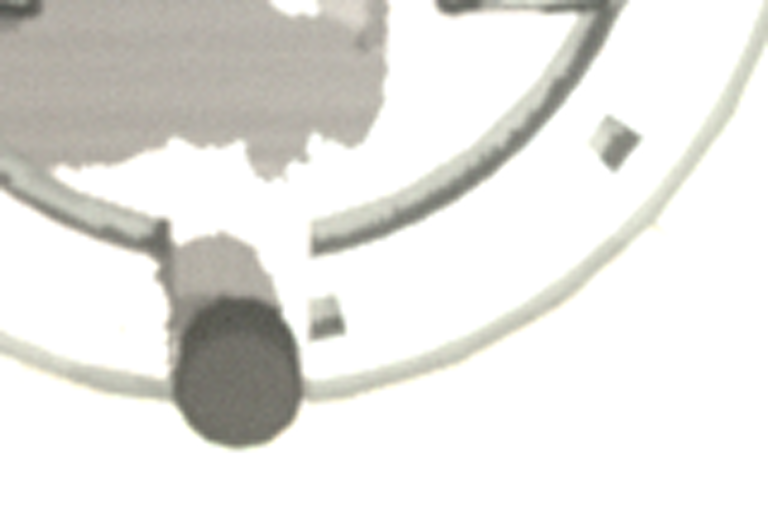

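Call:
jog_arm([
  [[-0.05,0.8,-0.11,0,0,0],[0,0.8,0,0,0,0],[0,0.8,0,0,0,0],[0,0.8,0,0,0,0],[0,0.8,0,0,0,0],[0,0.5,0,0,0,0],[0,0.36,0,0,0,0],[0,0,0,0,0,0]],
])

```text
clock: 5.15
tool_pos: [0.5354, -0.0693, 0.0758]
orientation: [-0.687, -0.165, 0.166, 0.687]
wrist_force: [0.6, -0.1, -0.1]
finger_gap: 0.0512
```

```bash
python3 - <<'E'
from station import env
from h import *
w=env.read_camera("wrist"); cv2.imwrite("pics/w2.png",cv2.convertScaleAbs(w["color"],alpha=1.5))
c=env.read_camera("side"); cv2.imwrite("pics/s2.png",cv2.resize(cv2.convertScaleAbs(c["color"][110:270,220:390],alpha=1.5),None,fx=3.7,fy=3.7))
print(env.get_state()["tool_pos"],env.get_state()["wrist_force"],proj(w,[[.5357,-.069,.108]]))
E
```

```text
[ 0.53617868 -0.06936265  0.07699434] [ 0.29669252 -0.69687081 -0.07440476] [[320.9758835  250.30998039]]
```

View pics/w2.png

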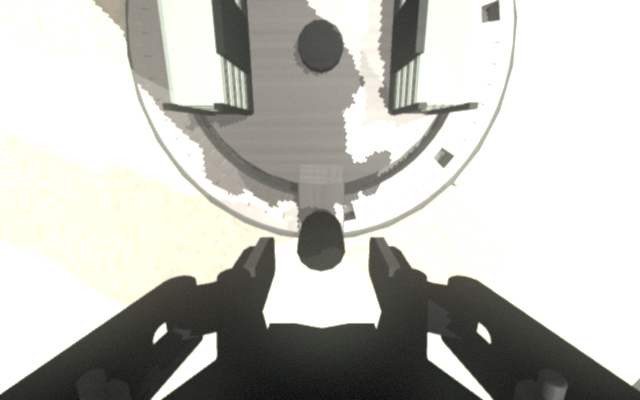

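View pics/s2.png

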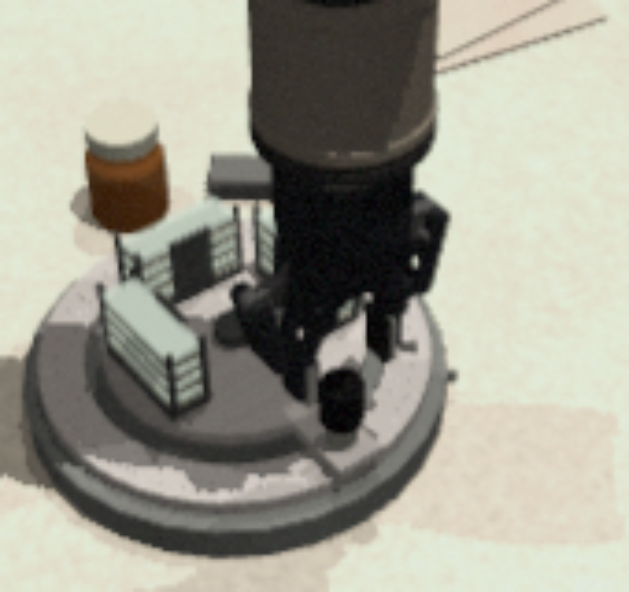

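```bash
python3 - <<'E'
from station import env
from h import *
c=env.read_camera("side");w=env.read_camera("wrist")
s=env.get_state(); R=Ro.from_quat(s["orientation"]).as_matrix();p=s["tool_pos"]
K=np.array([.5357,-.069,.0])
pts=[p,p+R@[.0256,-.01,.011],p+R@[.0256,-.01,-.011],p+R@[-.0256,-.01,.011],p+R@[-.0256,-.01,-.011],K+[0,0,.108],K+[0,0,.091],K+[0,0,.074]]
print(p); a=proj(c,pts); print(a.round(1),((a-[220,110])*3.7).round(0)); print(proj(w,pts).round(0))
im=cv2.resize(cv2.convertScaleAbs(c["color"][180:240,270:340],alpha=2.5),None,fx=10,fy=10,interpolation=2)
for q in a: cv2.circle(im,tuple(int(v) for v in (q-[270,180])*10+5),4,(0,0,255),-1)
cv2.imwrite("pics/s3.png",im)
E
```

```text
[ 0.53639627 -0.06924585  0.07727785]
[[312.1 221.3]
 [318.  210.4]
 [324.  216. ]
 [300.  220.7]
 [305.9 226.6]
 [311.8 212. ]
 [311.8 217.2]
 [311.7 222.2]] [[341. 412.]
 [363. 371.]
 [385. 392.]
 [296. 410.]
 [318. 431.]
 [340. 378.]
 [339. 397.]
 [339. 415.]]
[[321. 230.]
 [362. 219.]
 [360. 252.]
 [280. 219.]
 [281. 252.]
 [320. 249.]
 [320. 237.]
 [320. 228.]]
```

View pics/s3.png

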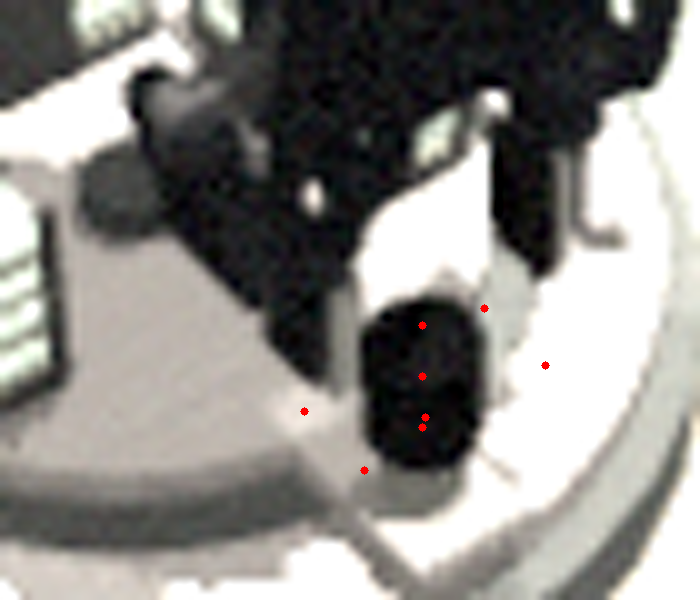

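Call:
jog_arm([
  [[0,0.2,0,0,0,0],[0,0,0,0,0,0]],
])

```text
clock: 5.55
tool_pos: [0.5358, -0.0691, 0.0713]
orientation: [-0.687, -0.165, 0.165, 0.688]
wrist_force: [-0.1, -1.3, -0.8]
finger_gap: 0.0515
```

Call:
jog_arm([
  [[0,0,0,0,0,0],[0,0,0,0,0,0],[0,0,0,0,0,0],[0,0,0,0,0,0],[0,0,0,0,0,0],[0,0,0,0,0,0]],
], jaw=1.0, grip_force=40)

```text
clock: 6.15
tool_pos: [0.536, -0.0693, 0.0719]
orientation: [-0.687, -0.165, 0.165, 0.688]
wrist_force: [-0.5, 0.4, 6.7]
finger_gap: 0.0236
```

```bash
python3 - <<'E'
from station import env
from h import *
w=env.read_camera("wrist");c=env.read_camera("side")
s=env.get_state(); print(s["tool_pos"],s["wrist_force"],s["ft_torque"],s["finger_gap"])
a=cv2.convertScaleAbs(w["color"][160:360,200:440],alpha=1.8)
b=cv2.convertScaleAbs(c["color"][180:240,270:340],alpha=2.5)
cv2.imwrite("pics/w4.png",cv2.resize(a,None,fx=3,fy=3,interpolation=2));cv2.imwrite("pics/s4.png",cv2.resize(b,None,fx=9,fy=9,interpolation=2))
E
```

```text
[ 0.5360298  -0.06924974  0.07188429] [-2.08149818 -0.27647304  6.73243494] [0.05328049 0.3719369  0.05782476] 0.023642975937826338
```

View pics/w4.png

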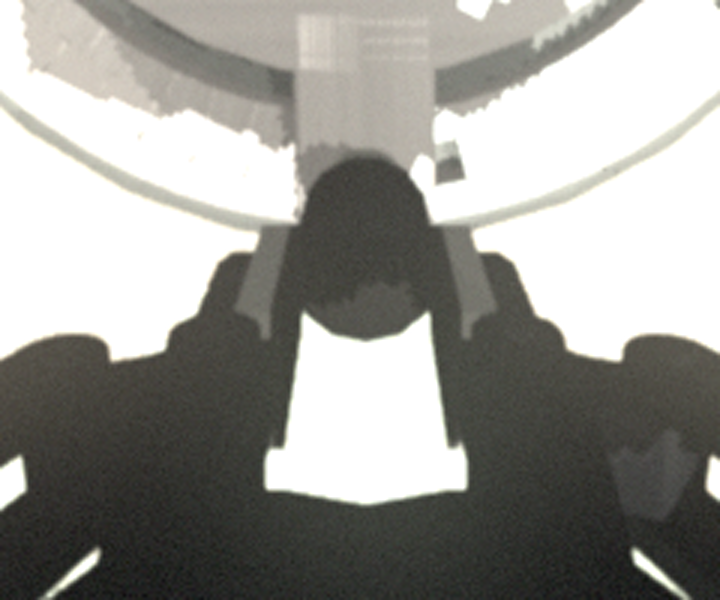

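View pics/s4.png

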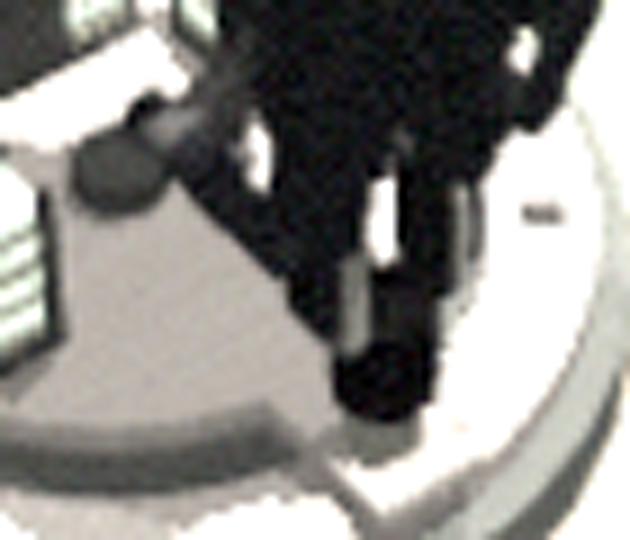

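Call:
jog_arm([
  [[0,-0.08,0,0,0,0],[0,-0.08,0,0,0,0]],
])

```text
clock: 6.45
tool_pos: [0.5356, -0.0693, 0.0754]
orientation: [0.688, 0.165, -0.165, -0.687]
wrist_force: [1.0, -0.7, -7.3]
finger_gap: 0.0232
```

Call:
jog_arm([
  [[0,-0.1,0,0,0,0],[0,-0.1,0,0,0,0],[0,-0.1,0,0,0,0],[0,0,0,0,0,0]],
])

```text
clock: 6.85
tool_pos: [0.5357, -0.0693, 0.0832]
orientation: [-0.688, -0.165, 0.165, 0.688]
wrist_force: [0.0, -0.9, -8.4]
finger_gap: 0.0231
```

```bash
python3 - <<'E'
from station import env
from h import *
w=env.read_camera("wrist");c=env.read_camera("side")
s=env.get_state(); print(s["tool_pos"],s["wrist_force"],s["ft_torque"],s["finger_gap"])
b=cv2.convertScaleAbs(c["color"][180:240,270:340],alpha=2.5)
cv2.imwrite("pics/s5.png",cv2.resize(b,None,fx=9,fy=9,interpolation=2))
E
```

```text
[ 0.53567132 -0.0692919   0.0829376 ] [-0.38053691 -2.12278164 -8.53967374] [-0.39190717  0.0007905  -0.00685758] 0.022985767416312926
```

View pics/s5.png

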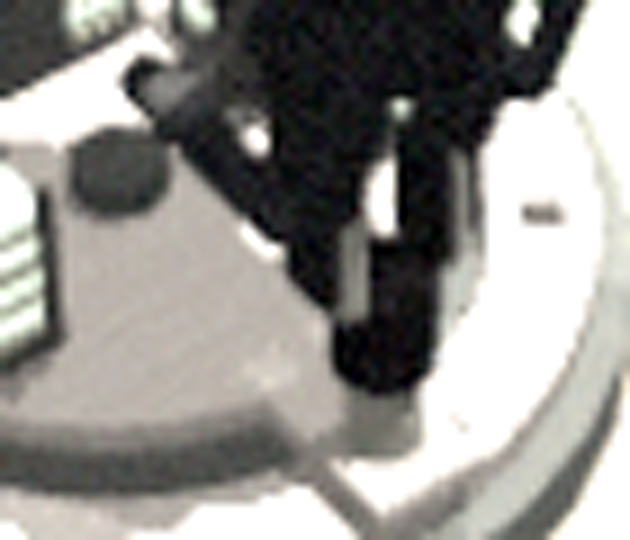

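Call:
jog_arm([
  [[0,-0.08,0,0,0,0],[0.09,0,0.002,0,-0.25,0],[0.184,0,0.004,0,-0.5,0],[0.184,0,0.004,0,-0.5,0],[0.184,0,0.004,0,-0.5,0]],
], grip_force=50)

```text
clock: 7.45
tool_pos: [0.5495, -0.0608, 0.0849]
orientation: [-0.674, -0.214, 0.214, 0.674]
wrist_force: [-1.8, -0.6, -9.1]
finger_gap: 0.0222
```

Call:
jog_arm([
  [[0.184,0,0.004,0,-0.5,0],[0.184,0,0.004,0,-0.5,0],[0.184,0,0.004,0,-0.5,0],[0.184,0,0.004,0,-0.5,0],[0.184,0,0.004,0,-0.5,0],[0.184,0,0.004,0,-0.5,0]],
])

```text
clock: 8.05
tool_pos: [0.5699, -0.0421, 0.0848]
orientation: [-0.643, -0.293, 0.293, 0.644]
wrist_force: [-2.7, -0.5, -9.5]
finger_gap: 0.0225
```

```bash
python3 - <<'E'
from station import env
from h import *
w=env.read_camera("wrist")
s=env.get_state(); R=Ro.from_quat(s["orientation"]).as_matrix();p=s["tool_pos"]
print(s["clock"],p,(R.T@s["wrist_force"]).round(2),s["ft_torque"],s["finger_gap"],np.degrees(np.arctan2(R[1,0],R[0,0])))
d=p[:2]-[.484,.033];print(np.hypot(*d),np.degrees(np.arctan2(d[1],d[0])))
cv2.imwrite("pics/w6.png",cv2.convertScaleAbs(w["color"],alpha=1.5))
E
```

```text
8.1 [ 0.57044206 -0.04143392  0.08484789] [-1.02  9.53  1.69] [-0.06491904  0.46059557  0.09077366] 0.022298800193537836 49.18171808007642
0.11407295051371001 -40.73122990508401
```

View pics/w6.png

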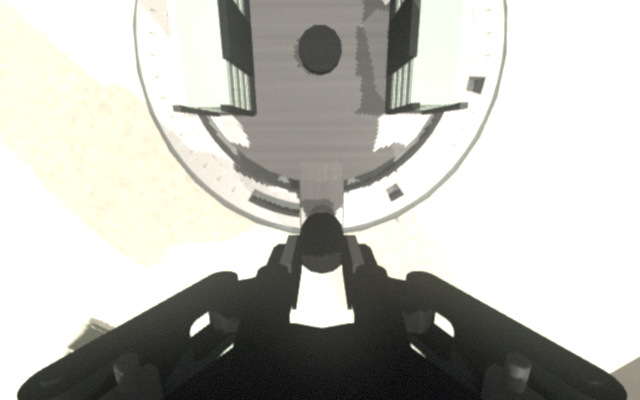

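```bash
python3 - <<'E'
from station import env
from h import *
w=env.read_camera("wrist")
g=cv2.cvtColor(w["color"],cv2.COLOR_BGR2GRAY)
x0,y0=383,180;m=(g[y0:204,x0:408]<90).astype(np.uint8);k,l,st,ce=cv2.connectedComponentsWithStats(m);i=1+np.argmax(st[1:,4]);print(st[i],ce[i]+[x0,y0])
C=np.array([.484,.033])
for uv in (ce[i]+[x0,y0],(395,191),(298,212),(250,196)):
    P=onplane(w,uv,.042)[:2];d=P-C;print(P,np.hypot(*d),np.degrees(np.arctan2(d[1],d[0])))
p=onplane(w,(321,256),.108+.0125);d=p[:2]-C;print("knob",p,np.hypot(*d),np.degrees(np.arctan2(d[1],d[0])))
cv2.imwrite("pics/w6z.png",cv2.resize(cv2.convertScaleAbs(w["color"][170:290,230:410],alpha=1.5),None,fx=4.4,fy=4.4,interpolation=2))
E
```

```text
[ 5 10 13 11 84] [393.28571429 194.60714286]
[0.59782047 0.01252431] 0.11564753826310774 -10.198125337058102
[0.59633249 0.01536481] 0.11370834586034774 -8.922100131510335
[ 0.55849897 -0.05564604] 0.1157938604314681 -49.95598868700812
[ 0.52311041 -0.07605286] 0.11585400103891505 -70.27027806836394
knob [ 0.57223516 -0.04230425  0.1205    ] 0.11600074820807801 -40.479080374738686
```

View pics/w6z.png

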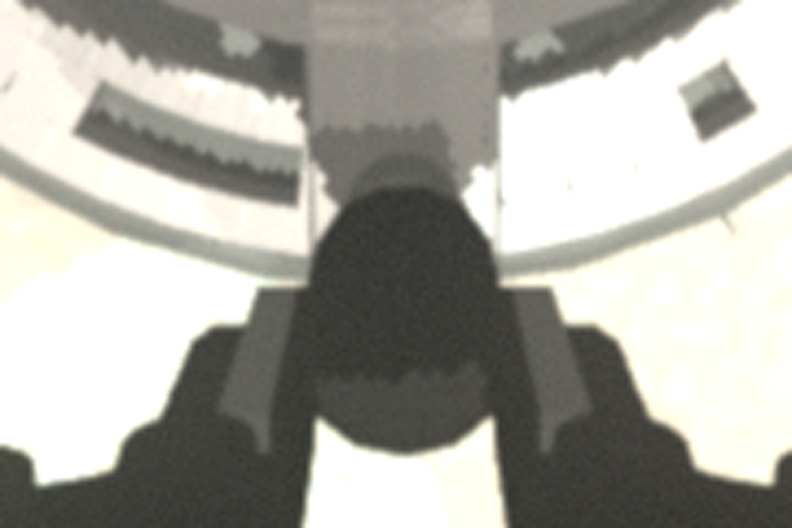

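Call:
jog_arm([
  [[0.184,0,0,0,-0.5,0],[0.184,0,0,0,-0.5,0],[0.184,0,0,0,-0.5,0],[0.184,0,0,0,-0.5,0],[0.184,0,0,0,-0.5,0],[0.184,0,0,0,-0.5,0],[0.184,0,0,0,-0.5,0],[0.184,0,0,0,-0.5,0],[0.184,0,0,0,-0.5,0],[0,0,0,0,0,0]],
])

```text
clock: 9.15
tool_pos: [0.5908, -0.0063, 0.0844]
orientation: [-0.58, -0.403, 0.405, 0.581]
wrist_force: [-8.0, 3.6, -10.2]
finger_gap: 0.0225
```

```bash
python3 - <<'E'
from station import env
from h import *
w=env.read_camera("wrist")
s=env.get_state(); R=Ro.from_quat(s["orientation"]).as_matrix();p=s["tool_pos"]
print(s["clock"],p,(R.T@s["wrist_force"]).round(2),s["finger_gap"],np.degrees(np.arctan2(R[1,0],R[0,0])))
d=p[:2]-[.484,.033];print(np.hypot(*d),np.degrees(np.arctan2(d[1],d[0])))
cv2.imwrite("pics/w7.png",cv2.resize(cv2.convertScaleAbs(w["color"][170:290,230:410],alpha=1.5),None,fx=4.4,fy=4.4,interpolation=2))
C=np.array([.484,.033])
for a in (np.radians(-9.8),): print(proj(w,[[C[0]+.115*np.cos(a),C[1]+.115*np.sin(a),.042]]))
np.save("w7.npy",np.array([w],dtype=object))
E
```

```text
9.2 [ 0.59081288 -0.00643684  0.08445989] [0.57 8.97 9.83] 0.02246921230251068 69.61584083128393
0.11386068503044734 -20.264865987475094
[[345.86935002 210.88109482]]
```

View pics/w7.png

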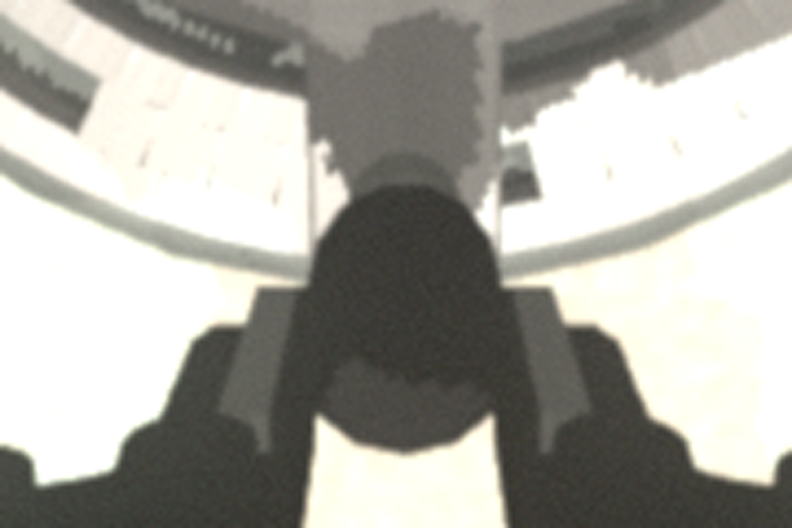

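Call:
jog_arm([
  [[0,0.04,0.04,0,0,0],[0,0.04,0.02,0,0,0],[0,0.04,0,0,0,0],[0,0,0,0,0,0]],
])

```text
clock: 9.6
tool_pos: [0.5905, -0.0069, 0.0819]
orientation: [-0.581, -0.403, 0.403, 0.581]
wrist_force: [-4.0, 2.4, -7.7]
finger_gap: 0.0226
```

Call:
jog_arm([
  [[0,0.03,0.02,0,0,0],[0,0,0,0,0,0]],
])

```text
clock: 9.8
tool_pos: [0.5904, -0.0069, 0.0814]
orientation: [0.581, 0.403, -0.403, -0.581]
wrist_force: [-0.6, 1.6, -8.9]
finger_gap: 0.0227
```

Call:
jog_arm([
  [[0,0.04,0,0,0,0],[0,0,0,0,0,0]],
])

```text
clock: 10.0
tool_pos: [0.5903, -0.007, 0.0803]
orientation: [0.581, 0.403, -0.403, -0.581]
wrist_force: [0.0, 1.0, -8.6]
finger_gap: 0.0228
```

Call:
jog_arm([
  [[0,0.04,0,0,0,0],[0,0,0,0,0,0]],
])

```text
clock: 10.2
tool_pos: [0.5904, -0.007, 0.0796]
orientation: [0.581, 0.403, -0.403, -0.581]
wrist_force: [-1.0, -0.2, -2.0]
finger_gap: 0.0224
```

Call:
jog_arm([
  [[0,0,0,0,0,0],[0,0,0,0,0,0],[0,0,0,0,0,0]],
], jaw=0.26, grip_force=20)

```text
clock: 10.5
tool_pos: [0.5904, -0.007, 0.0796]
orientation: [0.581, 0.403, -0.402, -0.581]
wrist_force: [-0.7, -0.8, 0.8]
finger_gap: 0.0315
```

```bash
python3 - <<'E'
from station import env
from h import *
w=env.read_camera("wrist");c=env.read_camera("side")
s=env.get_state(); R=Ro.from_quat(s["orientation"]).as_matrix();p=s["tool_pos"]
print(s["clock"],p,(R.T@s["wrist_force"]).round(2),s["finger_gap"])
cv2.imwrite("pics/w8.png",cv2.resize(cv2.convertScaleAbs(w["color"][170:290,230:410],alpha=1.5),None,fx=4.4,fy=4.4,interpolation=2))
b=cv2.convertScaleAbs(c["color"][160:220,290:360],alpha=2.5)
cv2.imwrite("pics/s8.png",cv2.resize(b,None,fx=9,fy=9,interpolation=2))
E
```

```text
10.6 [ 0.59024477 -0.00690327  0.07945833] [ 0.19  0.19 -0.41] 0.03196995994815989
```

View pics/w8.png

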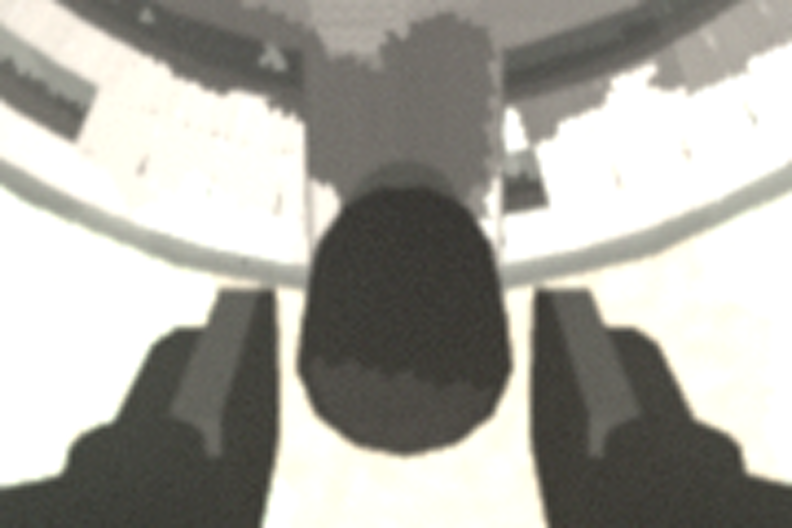

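View pics/s8.png

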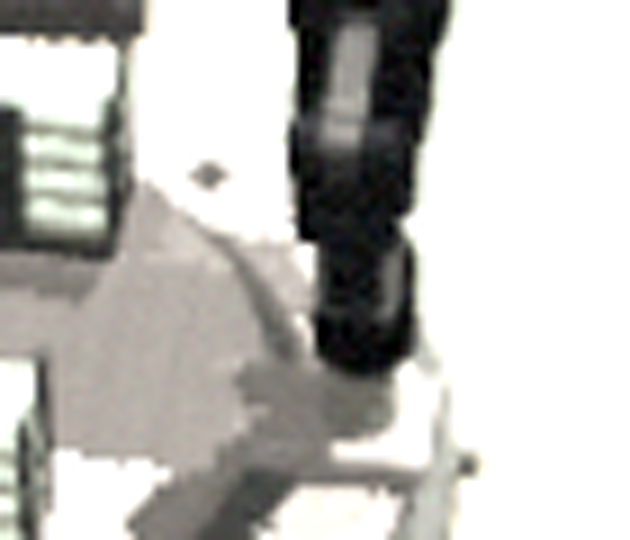

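Call:
jog_arm([
  [[0.092,0,0.001,0,-0.25,0],[0.092,0,0.001,0,-0.25,0],[0.092,0,0.001,0,-0.25,0],[0.092,0,0.001,0,-0.25,0]],
])

```text
clock: 11.0
tool_pos: [0.5924, 0.0006, 0.0792]
orientation: [0.565, 0.425, -0.426, -0.564]
wrist_force: [-3.6, -7.1, 3.8]
finger_gap: 0.0315
```

Call:
jog_arm([
  [[0.092,0,0.001,0,-0.25,0],[0.092,0,0.001,0,-0.25,0]],
])

```text
clock: 11.2
tool_pos: [0.5936, 0.005, 0.0792]
orientation: [0.556, 0.437, -0.438, -0.556]
wrist_force: [-4.1, -7.7, 4.1]
finger_gap: 0.0319
```

```bash
cat > look.py <<'E'
import sys
from station import env
from h import *
n=sys.argv[1]
w=env.read_camera("wrist")
s=env.get_state(); R=Ro.from_quat(s["orientation"]).as_matrix();p=s["tool_pos"]
print(s["clock"],p.round(4),(R.T@s["wrist_force"]).round(2),s["finger_gap"].round(4))
d=p[:2]-[.484,.033];print(np.hypot(*d),np.degrees(np.arctan2(d[1],d[0])))
cv2.imwrite(f"pics/w{n}.png",cv2.resize(cv2.convertScaleAbs(w["color"][170:290,230:410],alpha=1.5),None,fx=4.4,fy=4.4,interpolation=2))
E
python3 look.py 9
```

```text
Traceback (most recent call last):
  File "look.py", line 7, in <module>
    print(s["clock"],p.round(4),(R.T@s["wrist_force"]).round(2),s["finger_gap"].round(4))
                                                                ^^^^^^^^^^^^^^^^^^^^^
AttributeError: 'float' object has no attribute 'round'
```

```bash
sed -i 's/s\["finger_gap"\].round(4)/round(s["finger_gap"],4)/' look.py; python3 look.py 9
```

```text
11.3 [0.5939 0.0059 0.0793] [-2.21 -1.82  0.67] 0.0313
0.11323874263963801 -13.85677822934983
```

View pics/w9.png

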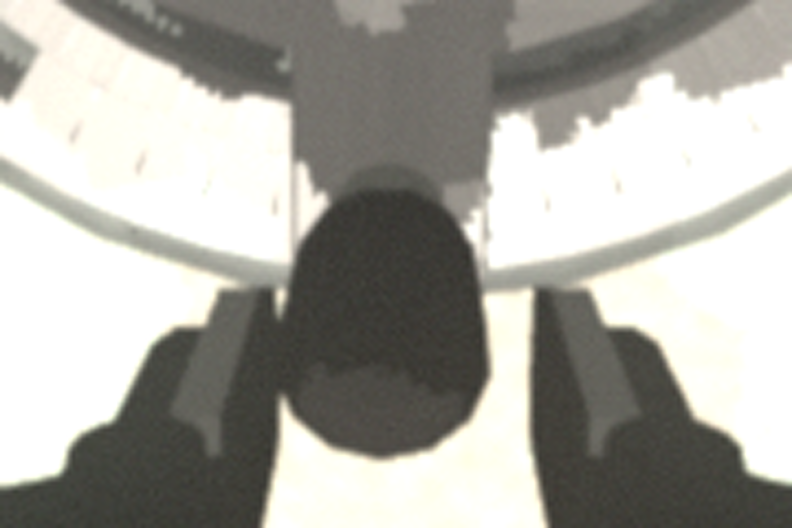

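Call:
jog_arm([
  [[0.06,0,0,0,-0.16,0],[0.06,0,0,0,-0.16,0],[0.06,0,0,0,-0.16,0]],
])

```text
clock: 11.6
tool_pos: [0.5952, 0.0112, 0.0793]
orientation: [-0.547, -0.448, 0.448, 0.547]
wrist_force: [0.1, 0.3, -0.1]
finger_gap: 0.0316
```

Call:
jog_arm([
  [[0.04,0,0,0,-0.1,0],[0.04,0,0,0,-0.1,0]],
])

```text
clock: 11.8
tool_pos: [0.5955, 0.0132, 0.0792]
orientation: [-0.544, -0.452, 0.452, 0.544]
wrist_force: [0.2, -0.1, -0.5]
finger_gap: 0.0315
```

```bash
python3 look.py 10; python3 - <<'E'
from station import env
from h import *
c=env.read_camera("side")
cv2.imwrite("pics/s10.png",cv2.resize(cv2.convertScaleAbs(c["color"][160:220,290:360],alpha=2.5),None,fx=9,fy=9,interpolation=2))
E
```

```text
11.85 [0.5955 0.0132 0.0792] [ 0.19  0.22 -0.45] 0.0314
0.11328306910187858 -10.041869468464236
```

View pics/w10.png

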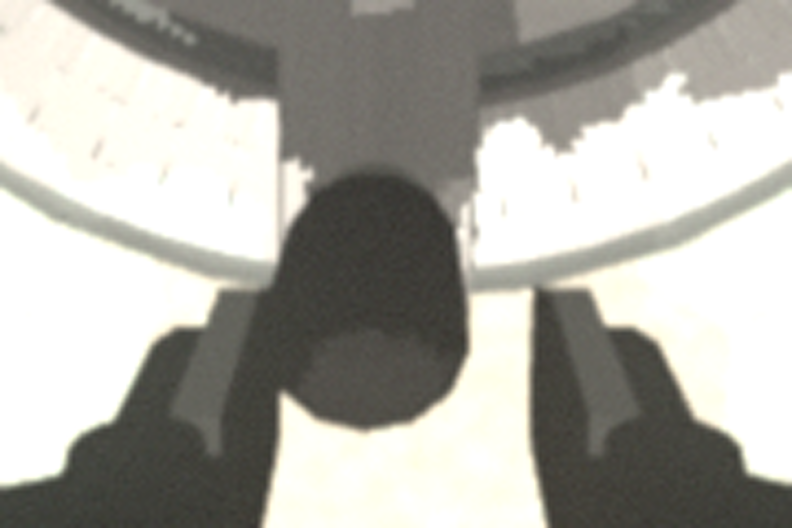

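View pics/s10.png

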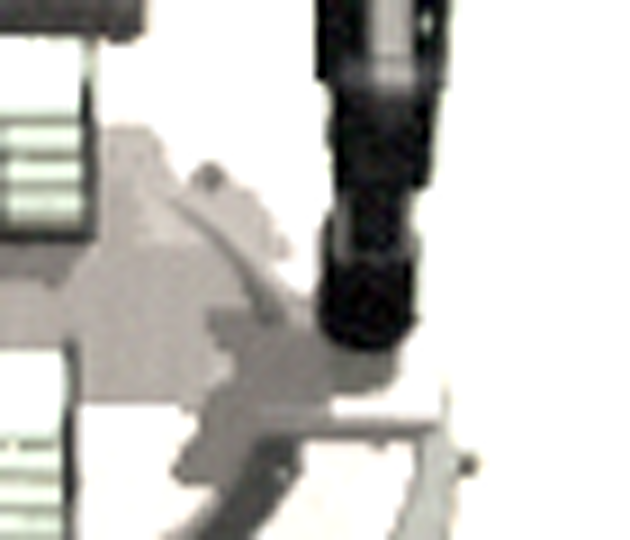

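Call:
jog_arm([
  [[-0.06,0,0,0,0,0],[0,0,0,0,0,0],[0,0,0,0,0,0]],
], jaw=-0.2)

```text
clock: 12.2
tool_pos: [0.5952, 0.0111, 0.0793]
orientation: [0.544, 0.452, -0.452, -0.544]
wrist_force: [-0.2, 0.8, 0.7]
finger_gap: 0.0513
```

```bash
python3 look.py 11; python3 - <<'E'
from station import env
from h import *
c=env.read_camera("side");w=env.read_camera("wrist");np.save("cw.npy",np.array([c,w],dtype=object))
cv2.imwrite("pics/s11.png",cv2.resize(cv2.convertScaleAbs(c["color"][160:220,290:360],alpha=2.5),None,fx=9,fy=9,interpolation=2))
E
```

```text
12.25 [0.5952 0.0111 0.0793] [-0.64  0.5   0.68] 0.0514
0.11333235812752729 -11.118734541126832
```

View pics/w11.png

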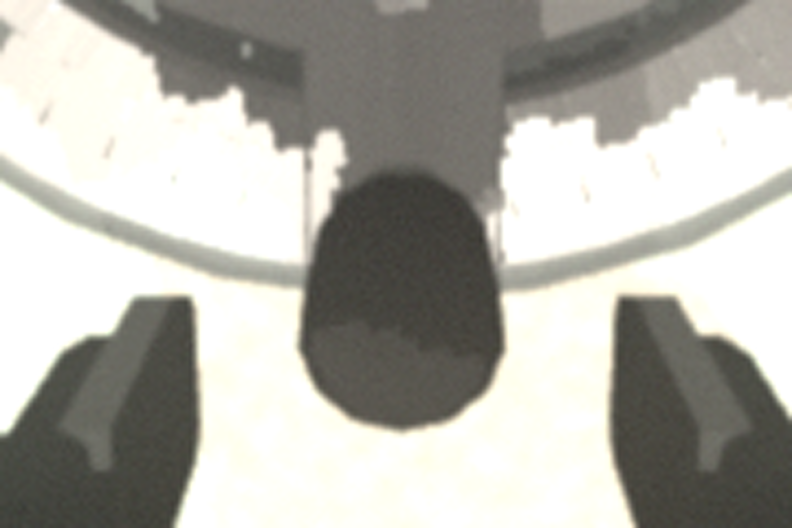

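View pics/s11.png

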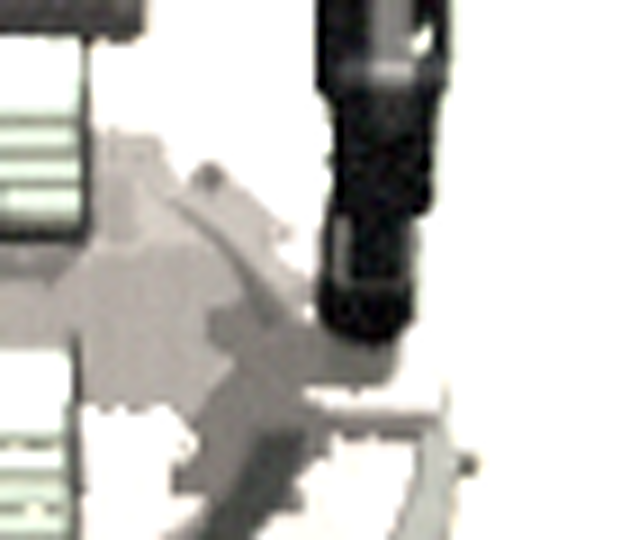

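```bash
python3 - <<'E'
from h import *
def prof(g,rows,x0,x1,th):
    out=[]
    for r in rows:
        v=g[r,x0:x1].astype(float); k=np.where(v<th)[0]
        # subpixel edges around knob
        c=(321-x0); i=c
        while v[i]<th:i-=1
        l=i+(v[i]-th)/(v[i]-v[i+1]); j=c
        while v[j]<th:j+=1
        rr=j-(v[j]-th)/(v[j]-v[j-1]); out.append((round(rr-l,2),round(x0+(l+rr)/2,2)))
    return out
for f,s in(("pics/w2.png",None),("pics/w11.png",1)):
    im=cv2.imread(f,0)
    if s: im=cv2.resize(im,(180,120),interpolation=cv2.INTER_AREA); g=np.full((400,640),255,np.uint8); g[170:290,230:410]=im
    else: g=im
    try: print(f,list(zip(range(228,262,2),prof(g,range(228,262,2),285,355,130))))
    except Exception as e: print(e)
    print("bottom",g[240:285,321])
im=cv2.imread("pics/w8.png",0);im=cv2.resize(im,(180,120),interpolation=cv2.INTER_AREA); g=np.full((400,640),255,np.uint8); g[170:290,230:410]=im
print(list(zip(range(236,270,2),prof(g,range(236,270,2),285,355,130))));print(g[250:285,321])
E
```

```text
pics/w2.png [(228, (np.float64(40.66), np.float64(320.46))), (230, (np.float64(41.99), np.float64(320.29))), (232, (np.float64(43.39), np.float64(320.26))), (234, (np.float64(44.55), np.float64(320.34))), (236, (np.float64(45.68), np.float64(320.51))), (238, (np.float64(44.5), np.float64(320.6))), (240, (np.float64(44.57), np.float64(320.49))), (242, (np.float64(45.33), np.float64(320.57))), (244, (np.float64(45.81), np.float64(320.53))), (246, (np.float64(46.16), np.float64(320.52))), (248, (np.float64(46.41), np.float64(320.54))), (250, (np.float64(46.91), np.float64(320.58))), (252, (np.float64(46.86), np.float64(320.57))), (254, (np.float64(45.18), np.float64(320.51))), (256, (np.float64(43.19), np.float64(320.54))), (258, (np.float64(41.47), np.float64(320.54))), (260, (np.float64(39.65), np.float64(320.54)))]
bottom [ 66  67  71  62  70  67  71  68  73  73  72  73  75  81  85  84  81  81
  89  84  86  85  86  85  85  85  85  86  83  91 120 204 255 255 255 255
 255 255 255 255 255 255 255 255 255]
pics/w11.png [(228, (np.float64(40.57), np.float64(320.92))), (230, (np.float64(42
[... 1195 characters left out ...]
64(46.92), np.float64(321.44))), (248, (np.float64(47.44), np.float64(321.54))), (250, (np.float64(47.92), np.float64(321.48))), (252, (np.float64(48.3), np.float64(321.49))), (254, (np.float64(47.97), np.float64(321.46))), (256, (np.float64(46.22), np.float64(321.52))), (258, (np.float64(44.6), np.float64(321.67))), (260, (np.float64(43.0), np.float64(321.45))), (262, (np.float64(41.16), np.float64(321.44))), (264, (np.float64(38.66), np.float64(321.54))), (266, (np.float64(33.48), np.float64(321.37))), (268, (np.float64(28.63), np.float64(321.53)))]
[ 59  60  57  61  67  77  77  78  76  75  75  77  75  74  72  75  76  79
  79  79  78  75  92 154 230 253 254 253 253 253 254 254 254 254 254]
```

Call:
jog_arm([
  [[0,-0.3,0,0,0,0],[0,-0.5,0,0,0,0],[0,-0.8,0,0,0,0],[0,-0.8,0,0,0,0],[0,-0.8,0,0,0,0],[0,-0.8,0,0,0,0],[0,-0.8,0,0,0,0],[0,0,0,0,0,0],[0,0,0,0,0,0]],
])

```text
clock: 13.25
tool_pos: [0.5954, 0.0112, 0.2002]
orientation: [0.544, 0.452, -0.451, -0.544]
wrist_force: [0.4, 0.0, -0.9]
finger_gap: 0.0507
```

```bash
python3 - <<'E'
from station import env
from h import *
w=env.read_camera("wrist");c=env.read_camera("side")
s=env.get_state(); R=Ro.from_quat(s["orientation"]).as_matrix();print(s["clock"],s["tool_pos"],s["wrist_force"])
cv2.imwrite("pics/w12.png",w["color"])
cv2.imwrite("pics/s12.png",cv2.resize(cv2.convertScaleAbs(c["color"][120:270,210:390],alpha=1.8),None,fx=4,fy=4,interpolation=2))
for p in ((.5960,.0105,.108),(.5960,.0105,.116)): print(proj(c,[p]),proj(w,[p]))
E
```

```text
13.35 [0.59481716 0.01120012 0.19899778] [1.37546943 0.12808899 0.20088741]
[[330.65233095 184.19085013]] [[320.04436125 197.75379829]]
[[330.76466159 181.71802148]] [[320.00578561 199.73358806]]
```

View pics/w12.png

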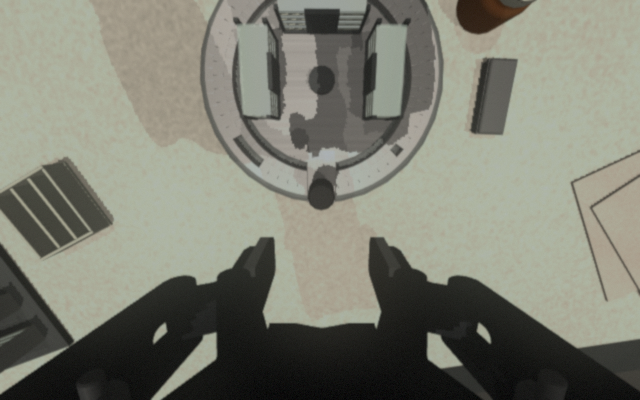

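View pics/s12.png

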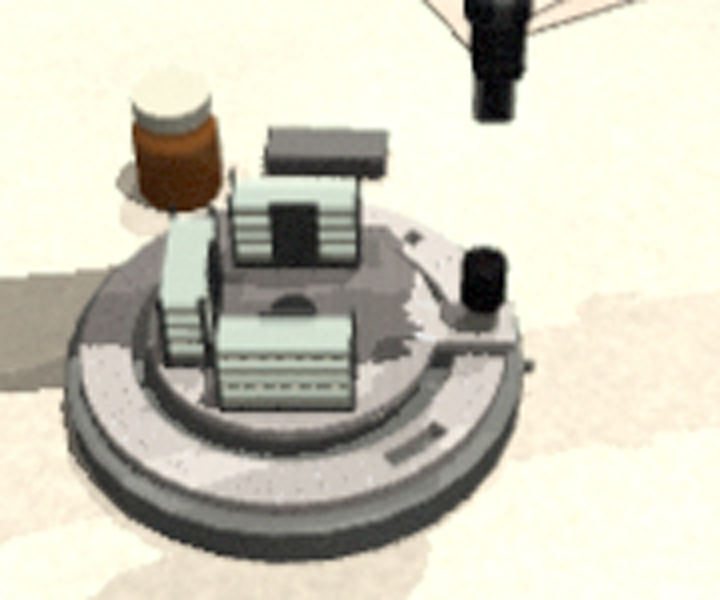

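The pictures show the slot behind the knob at (250,150), the unwanted hole still ahead at (397,150) in the wrist view, and the knob in between at home height. The jar and box are where they were.

```bash
python3 -c "
from station import env
env.sign_off()"
```

```text
the job is handed in; nothing more can be done
```

The index pin is in the next hole of the ring, and I handed the job in at about 13.4 s of the 38 s allowed.

- **What I did:** I gripped the knob and lifted it about 12 mm, reading 7 to 10 N. I turned the table about 43° counter-clockwise and set the pin down on the ring between the slot and the hole. I then opened the fingers to a loose cage and nudged the knob along in 1 to 2 mm steps until the spring dropped the pin. Then I opened the jaws and raised the hand clear.
- **Forces:** The highest side force I read was about 10 N, while the pin was up and turning. It reached about 9 N while the pin slid on the ring, and fell to about 0 once the pin had dropped. These are spot readings at the end of each move.
- **Pin fully home:** The knob's apparent size in the wrist camera puts it about 8 mm lower than when it rested on the ring. That matches its home height to within about 1 mm. Wrist force near 0 N shows nothing was being touched at the end.
- **Right hole:** The parking slot lies behind the knob and the unwanted further hole is still open ahead.
- **Other objects:** The jar, slide box and tray look undisturbed in the pictures; I did not re-measure their positions.

**Did not fully agree:**
- The finger gap read about 23 mm on the 28 mm knob, though the grip held.
- The knob ended about 1.3° (2 to 3 mm) short of where I had measured the hole, which is within my measuring error.
- The table moved on about 2 mm between two pictures as I opened the jaws; I took this as play in the hole.

I did not push the table sideways to prove it was locked.

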